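# Turn a settled touch-up paint bottle over and return it to its carton

### The arm

A 7-joint arm with a two-finger parallel gripper is mounted at the origin on the work surface. World frame = base frame: x ahead of the robot, y to its left, z up, the work surface at z = 0. Lengths are in m, angles in degrees, forces in N, time in s.
With the tool pointing down it reaches from about 0.425 to 0.875 m from the base axis. Payload 4.7 kg.
Tool frame: the origin (TCP) lies at the very end of the fingers, on their centre line; the grasp point (between the pads) lies 19 mm behind it; z points along the fingers, y is the line along which they close (so a half turn about z gives the same grasp; the last joint's range is limited). The gripper opens to 87 mm and grips with 3 to 60 N. Pads are 19 mm wide; open, the fingers measure 117 mm over their backs; the gripper's body (75 mm by 190 mm) begins 51 mm behind the grasp point.
Start: joints at [72.084, 18.392, -4.016, 83.108, 1.295, 78.541, -3.26], TCP at [0.209, -0.616, 0.223] pointing down, gripper open.
Joint ranges: [-163.93, 163.93], [-17.29, 119.83], [-79.2, 71.16], [3.27, 140.29], [-89.18, 269.18], [5.43, 117.66], [-154.24, 154.24]. Speed limits (degrees/s): [147.25, 147.25, 180, 180, 180, 180, 180].

### API

Orientations are given as [roll, pitch, yaw] about the fixed x, y, z axes, in that order (R = Rz(yaw) Ry(pitch) Rx(roll)).
In Python, from cell import get_obs, cams, ticket, finder gives the robot as it stands.
- The arm moves only by the shell command python3 -m creep 'ROWS' [FORCE]. ROWS is text: rows parted by semicolons, each of 5 numbers parted by spaces: the shift along the world's x, y, z in m, then the turn about the world's z in degrees, then the finger opening in m, from 0 to 0.087. A call has 1 to 8 rows; each row shifts and turns the commanded pose from where the row before left it; what a row does not reach is not made up. A row lasts 1/8 s, in which the tool goes at most 62.5 mm and 10.7 degrees, less where a joint would pass 70% of its speed; a pose out of reach is approached as far as the arm can. A call with a gripper value outside its range is refused whole. The fingers move at their own pace and stop on an object; FORCE is the grip in N (left out, the last holds). Time passes only in rows, so rows that do not move let the fingers close. It gives the time, the measured TCP pose, the force, the opening and the grip force at its end, in the units of the state.
- get_obs(): the state, without advancing time (a new reading comes with each control period).
- cams.read_camera(name): name is "scene" or "top" or "wrist"; returns the picture (400x640x3 uint8, red, green, blue); there is no depth.
- cams.calibration(name): a dict with "fx", "fy", "cx", "cy" (pixels), "k1" (the pictures are not rectified: a ray, as slopes to the right and down, at radius r is drawn at 1 + k1 r^2 times it, then the intrinsics apply), "extrinsics" (4x4, takes a point from world to camera coordinates). Camera axes: x right, y down, z forward; pixel columns grow to the right and rows downward; lengths in m; the calibration is good to about 2 mm. A picture is of the moment at which its call begins: read the wrist's pose just before it. calibration takes no time and is no camera call; for the wrist camera it gives the pose at the moment of the call.
- ticket.sign_off(): hands the job in; it is judged then, once.
Trained networks look in the newest picture that a camera, given by its name, has taken for a name from the list of things; names that differ only in an ending like _2 or _b are one class to them, and where a whole thing is asked for, a point or a joint stands for the part that bears it (a point fixed in the world has none). Each returns a list of dicts, best first, with "p" (0 to 1); they miss things now and then, are a little off and sometimes report something else, mostly with a low value. They report only what shows in the picture. A call takes as long as a camera call. They do not tell look-alikes from the thing itself.
- finder.masks_of(name, camera): "mask" (400x640 bool, what is visible of it) and "xy" ([column, row] in pixels, amid what is visible of it).
- finder.tip_of(name, camera): "xy" ([column, row] in pixels: a listed point, or the origin of a listed thing).
The state is a dict: "time_s": time; "qpos": joint angles; "joint_velocities": joint speeds; "effort": joint torques, N m; "tool_pos": TCP position; "tool_rot": TCP orientation; "force": force on the tool from outside, world axes, zero at the start; "wrist_torque": the same for the moment, N m; "grip_width": finger opening in m; "grasp_force": force on a finger pad.
Only numpy, scipy, OpenCV 4.12 (cv2) and the standard library are available. Lean on these libraries where they do the work, as an engineer would, in place of code of your own. Each camera call takes 0.05 s, during which the arm holds its last target. There are 200 camera calls.

### The job

The paint in the square bottle has settled: take the bottle out of the carton tray, stand it upside down on its cap on the rubber mat and let go of it for about two seconds. Then put it back upright in the same bay of the carton that it came from. Leave everything else standing where it is.

Things in the scene. Friction and masses are not known exactly. Their poses are not given: they have to be found in the camera images.
- bottle: Closed grey plastic bottle of square section: body 50 x 50 mm, 72 mm high, pale labels; sloping shoulder to 82 mm; round black cap 38 mm across, 22 mm high, flat on top; 104 mm high in all, 150 to 310 g, centre of mass about 45 mm up. Starts upright in one bay of the tray. Origin: centre of its underside; z runs up towards the cap, x and y are square to the flat sides.
- bottle_cap (a point): Centre of the flat top of the bottle's cap, 104 mm above the bottle's origin.
- tray: Low open cardboard carton, fixed to the counter, 104 mm (x) by 328 mm (y), walls 30 mm high and 4 mm thick, floor 4 mm thick. Dividers make three bays in a row along its y, centred at y = -108, 0 and +108 mm, each 96 mm (x) by 104 mm (y) inside. Origin: centre of its underside, at counter height.
- mat: Black rubber counter mat, fixed, 240 mm (x) by 300 mm (y), 4 mm thick. Origin: centre of its underside, at counter height. Two bystanders (tube, ball) stand on it.
- round_can: Round can, 54 mm across, 100 mm high, standing in another bay of the tray. Bystander. Origin: centre of its underside.
- tall_bottle: Round bottle, 52 mm across, 150 mm high, standing in the remaining bay of the tray. Bystander. Origin: centre of its underside.
- tube: Short upright length of dark square steel tube, 60 x 60 mm, 100 mm high, 6 mm wall, standing on the mat. Bystander. Origin: centre of its underside.
- ball: Steel trailer hitch ball on its round foot, 60 mm across at the foot, 80 mm high, standing on the mat. Bystander. Origin: centre of its underside.
There are look-alikes about, which are no part of the job. What is shaped like the bottle but orange is not meant.

How it is judged:
By the outcome, as a careful person would: the job done as asked, in the order asked, and still so for the second after the job is handed in, with the robot touching nothing.
It also fails if it takes over 72 s, if anything falls off the work surface, if the arm or the gripper's body presses on something with over 40 N, if the wrist force passes 120 N, or if a joint passes its speed limit or range.

## Working session

There is one attempt and no reset: what is moved stays moved. The work goes in short steps, Python scripts to look and compute and a shell command to move; the robot and the scene stay as the last step left them, time stands still between calls to the robot, and variables do not carry over. Pictures are saved under pics/ and viewed, at most 10 in all, crops included, and the job is handed in when it is done.

```bash
mkdir -p pics; ls; cat > h.py <<'E'
import numpy as np, cv2
from cell import get_obs, cams, ticket, finder
def save(c,n):
    im=cams.read_camera(c); cv2.imwrite(f'pics/{n}.png',im[:,:,::-1]); return im
def ray(c,uv,K=None):
    K=K or cams.calibration(c); E=np.array(K['extrinsics'])
    d=np.array([(uv[0]-K['cx'])/K['fx'],(uv[1]-K['cy'])/K['fy']]); u=d.copy()
    for _ in range(20): u=d/(1+K['k1']*(u@u))
    R,t=E[:3,:3],E[:3,3]; v=R.T@np.r_[u,1]
    return -R.T@t, v/np.linalg.norm(v)
def atz(c,uv,z,K=None):
    o,v=ray(c,uv,K); return o+v*(z-o[2])/v[2]
def tri(rs):
    A=sum(np.eye(3)-np.outer(v,v) for o,v in rs); b=sum((np.eye(3)-np.outer(v,v))@o for o,v in rs)
    return np.linalg.solve(A,b)
def proj(c,p,K=None):
    K=K or cams.calibration(c); E=np.array(K['extrinsics']); q=E[:3,:3]@p+E[:3,3]; s=q[:2]/q[2]; s=s*(1+K['k1']*(s@s))
    return s*[K['fx'],K['fy']]+[K['cx'],K['cy']]
E
python3 - <<'E'
from h import *
np.set_printoptions(precision=3,suppress=True)
a=save('scene','s0');b=save('top','t0')
cv2.imwrite('pics/both0.png',cv2.resize(np.vstack([a,b]),(800,1000))[:,:,::-1]) if 0 else None
for c in('scene','top'):
    K=cams.calibration(c);print(c,K['fx'],K['k1'],ray(c,(320,200)))
    for n in('bottle','tray','mat','round_can','tall_bottle','tube','ball'):
        for d in finder.tip_of(n,c)[:3]: print(n,round(d['p'],2),np.round(d['xy']),atz(c,d['xy'],0.004))
    for d in finder.tip_of('bottle_cap',c)[:3]: print('cap',round(d['p'],2),np.round(d['xy']),atz(c,d['xy'],0.108))
E
```

```text
pics
scene 437.584161430813 -0.05488237953282004 (array([ 1.064, -0.271,  1.069]), array([-0.464,  0.233, -0.855]))
bottle 0.75 [264. 277.] [ 0.627 -0.214  0.004]
bottle 0.63 [249. 238.] [ 0.504 -0.208  0.004]
tray 0.58 [248. 241.] [ 0.512 -0.212  0.004]
mat 0.69 [388. 180.] [0.516 0.227 0.004]
round_can 0.78 [209. 256.] [ 0.505 -0.322  0.004]
tall_bottle 0.6 [285. 223.] [ 0.508 -0.101  0.004]
tube 0.84 [370. 164.] [0.443 0.208 0.004]
ball 0.87 [436. 180.] [0.582 0.352 0.004]
cap 0.76 [242. 226.] [ 0.52  -0.216  0.108]
cap 0.74 [388. 178.] [0.565 0.183 0.108]
cap 0.59 [260. 262.] [ 0.63  -0.213  0.108]
top 466.12468767951464 -0.04395320933284911 (array([0.401, 0.006, 1.382]), array([ 0.092, -0.024, -0.995]))
bottle 0.83 [383. 202.] [ 0.521 -0.214  0.004]
bottle 0.7 [383. 165.] [ 0.634 -0.216  0.004]
tray 0.58 [417. 206.] [ 0.509 -0.317  0.004]
mat 0.66 [233. 210.] [0.5   0.231 0.004]
round_can 0.85 [419. 207.] [ 0.506 -0.323  0.004]
tall_bottle 0.76 [346. 210.] [ 0.5   -0.104  0.004]
tube 0.67 [239. 232.] [0.434 0.214 0.004]
ball 0.95 [195. 186.] [0.571 0.344 0.004]
cap 0.68 [390. 159.] [ 0.632 -0.219  0.108]
cap 0.54 [388. 204.] [ 0.508 -0.21   0.108]
```

View pics/t0.png

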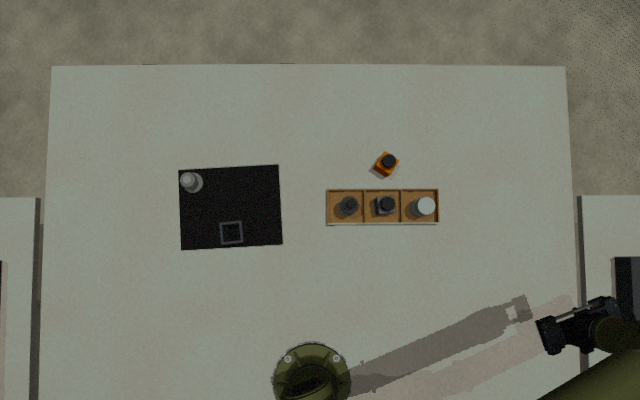

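View pics/s0.png

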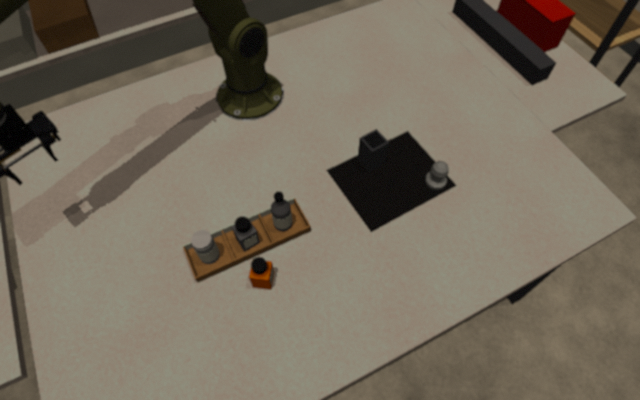

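```bash
python3 -m creep '0.037 0.05 0.008 0 0.087;0.037 0.05 0.008 0 0.087;0.037 0.05 0.008 0 0.087;0.037 0.05 0.008 0 0.087;0.037 0.05 0.008 0 0.087;0.037 0.05 0.008 0 0.087;0.037 0.05 0.008 0 0.087;0.037 0.05 0.008 0 0.087'; python3 -m creep '0 0 0 0 0.087;0 0 0 0 0.087'; python3 - <<'E'
from h import *
np.set_printoptions(precision=3,suppress=True)
o=get_obs();print(o['time_s'],o['tool_pos'],o['tool_rot'],o['qpos'],o['force'])
a=save('wrist','w0');print(ray('wrist',(320,200)))
for n in('bottle','bottle_cap','tray'):
    for d in finder.tip_of(n,'wrist')[:3]: print(n,round(d['p'],2),np.round(d['xy']),atz('wrist',d['xy'],0.108 if 'cap' in n else .004))
E
```

```text
time_s: 1.9
tool_pos: [0.5046, -0.2154, 0.2871]
tool_rot: [179.9, -0.0, 18.7]
force: [0.9, -0.6, 0.4]
grip_width: 0.087
grasp_force: 0.0
time_s: 2.15
tool_pos: [0.5034, -0.2174, 0.2863]
tool_rot: [180.0, 0.0, 18.7]
force: [-0.5, -0.9, -1.1]
grip_width: 0.0871
grasp_force: 0.0
2.15 [ 0.503 -0.217  0.286] [179.966   0.041  18.738] [ 43.381   5.872 -24.612  91.312   2.511  83.365 -52.67 ] [-0.469 -0.944 -1.13 ]
(array([ 0.574, -0.195,  0.448]), array([-0.262, -0.093, -0.96 ]))
bottle 0.77 [314. 162.] [ 0.507 -0.21   0.004]
bottle 0.58 [348.  82.] [ 0.63  -0.221  0.004]
bottle 0.36 [ 15. 115.] [0.434 0.215 0.004]
bottle_cap 0.68 [357.  70.] [ 0.631 -0.22   0.108]
bottle_cap 0.66 [317. 172.] [ 0.512 -0.214  0.108]
```

View pics/w0.png

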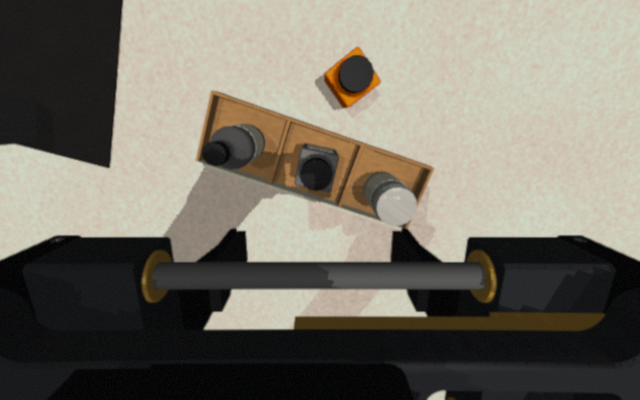

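```bash
python3 - <<'E'
import cv2
a=cv2.imread('pics/w0.png')[125:215,260:380]
cv2.imwrite('pics/w0c.png',cv2.resize(a,None,fx=6.5,fy=6.5,interpolation=cv2.INTER_CUBIC))
E
```

```text
(no output)
```

View pics/w0c.png

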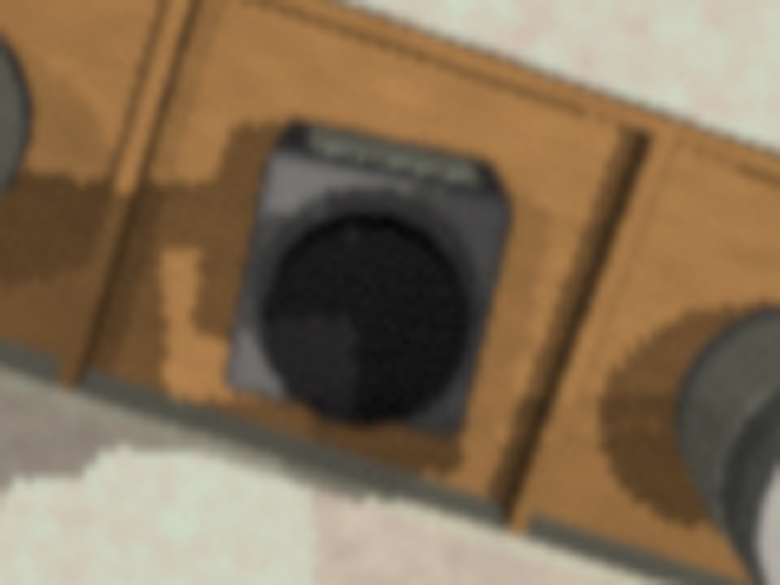

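```bash
python3 - <<'E'
from h import *
np.set_printoptions(precision=4,suppress=True)
f=lambda p,z:atz('wrist',np.array(p)/6.5+[260,125],z)
P=[f(p,.076) for p in[(272,152),(507,208),(462,432),(232,385)]]
for i in range(4):
    d=P[(i+1)%4]-P[i];print(P[i],np.linalg.norm(d),np.degrees(np.arctan2(d[1],d[0])))
print('mid',np.mean(P,0),'cap',f((367,318),.108))
w=ray('wrist',np.array((367,318))/6.5+[260,125])
im=cams.read_camera('scene')
for c,cap in(('top',(388,204)),('scene',(242,226))):
    print(c,tri([w,ray(c,cap)]))
# mat corners, tray corners from top
for p in[(178,170),(279,165),(282,244),(181,249)]:print('mat',atz('top',p,.004))
for p in[(326,190),(438,189),(438,222),(327,223)]:print('tray',atz('top',p,.03))
for p in [(212,92),(433,167)]: print('trayw',atz('wrist',p,.03))
E
```

```text
[ 0.5295 -0.1882  0.076 ] 0.04690391030970752 -84.82441833292773
[ 0.5337 -0.2349  0.076 ] 0.04582811504191624 -171.85688359522277
[ 0.4884 -0.2414  0.076 ] 0.04715353086097009 96.62173488613992
[ 0.4829 -0.1945  0.076 ] 0.04700534035635991 7.782441411745929
mid [ 0.5086 -0.2147  0.076 ] cap [ 0.5104 -0.2141  0.108 ]
top [ 0.5081 -0.2143  0.0943]
scene [ 0.5058 -0.215   0.0828]
mat [0.6201 0.3965 0.004 ]
mat [0.634  0.0953 0.004 ]
mat [0.3989 0.0861 0.004 ]
mat [0.3855 0.3831 0.004 ]
tray [ 0.5554 -0.0436  0.03  ]
tray [ 0.5574 -0.3735  0.03  ]
tray [ 0.4603 -0.3709  0.03  ]
tray [ 0.459  -0.0459  0.03  ]
trayw [ 0.557  -0.0505  0.03  ]
trayw [ 0.5585 -0.3735  0.03  ]
```

```bash
python3 -m creep '0 0 0 9.8 0.087;0 0 0 9.8 0.087;0 0 0 9.8 0.087;0 0 0 9.8 0.087;0 0 0 9.8 0.087;0 0 0 9.8 0.087;0 0 -0.03 9.8 0.087;0.006 0.003 -0.03 9.7 0.087'; python3 -m creep '0 0 0 0 0.087;0 0 0 0 0.087'; python3 - <<'E'
from h import *
np.set_printoptions(precision=4,suppress=True)
o=get_obs();print(o['time_s'],o['tool_pos'],o['tool_rot'],o['qpos'])
a=save('wrist','w1')
for d in finder.tip_of('bottle_cap','wrist')[:3]: print(d['p'],d['xy'],atz('wrist',d['xy'],0.108))
cv2.imwrite('pics/w1c.png',cv2.resize(a[60:360,140:500],None,fx=2,fy=2)[:,:,::-1])
E
```

```text
time_s: 3.4
tool_pos: [0.5092, -0.2154, 0.2259]
tool_rot: [180.0, 0.1, 97.2]
force: [0.6, -0.1, -0.3]
grip_width: 0.0871
grasp_force: 0.0
time_s: 3.65
tool_pos: [0.5098, -0.2147, 0.2275]
tool_rot: [179.9, 0.0, 96.8]
force: [0.6, -0.1, -0.1]
grip_width: 0.0868
grasp_force: 0.0
3.65 [ 0.5098 -0.2147  0.2275] [179.9405   0.0417  96.8156] [ 46.5551   8.1673 -29.0121  95.9053   4.07    76.9012  23.6868]
0.87 [434.4, 207.3] [ 0.6277 -0.2154  0.108 ]
0.78 [319.5, 189.8] [ 0.5108 -0.2111  0.108 ]
```

View pics/w1c.png

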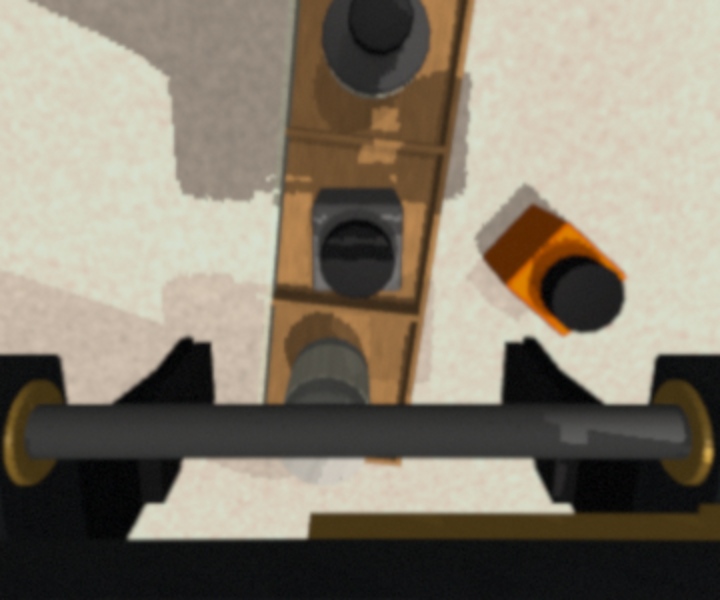

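```bash
python3 -m creep '0 0.0015 -0.045 0 0.087;0 0 -0.045 0 0.087;0 0 -0.045 0 0.087;0 0 -0.03 0 0.087;0 0 -0.0165 0 0.087;0 0 0 0 0.087' ; python3 -m creep '0 0 0 0 0.03;0 0 0 0 0.03;0 0 0 0 0.03;0 0 0 0 0.03;0 0 0 0 0.03;0 0 0 0 0.03' 20
```

```text
time_s: 4.5
tool_pos: [0.5095, -0.2126, 0.0448]
tool_rot: [-180.0, -0.0, 97.0]
force: [-0.2, -0.4, 0.3]
grip_width: 0.0869
grasp_force: 0.0
time_s: 5.25
tool_pos: [0.5097, -0.2126, 0.0451]
tool_rot: [180.0, 0.0, 97.0]
force: [-1.1, 0.4, 2.4]
grip_width: 0.0498
grasp_force: 20.0
```

```bash
python3 -m creep '0 0 0.04 0 0.03;0 0 0.05 0 0.03;0 0 0.05 0 0.03;0 0 0.05 0 0.03;0.005 0.03 0.005 0 0.03;0.01 0.045 0 0 0.03;0.01 0.045 0 0 0.03;0.01 0.045 0 0 0.03'; python3 -m creep '0.01 0.045 0 -1 0.03;0.01 0.045 0 -2 0.03;0.01 0.045 0 -2 0.03;0.01 0.043 -0.04 -2 0.03;0 0 -0.06 0 0.03;0 0 -0.05 0 0.03;0 0 -0.025 0 0.03;0 0 0 0 0.03'; python3 - <<'E'
from h import *
save('wrist','w2')
save('top','t2'); cv2.imwrite('pics/c2.png',np.hstack([cv2.resize(cv2.imread('pics/w2.png')[0:400],(480,300)),cv2.resize(cv2.imread('pics/t2.png')[150:270,160:300],(300,300))]))
E
```

```text
time_s: 6.25
tool_pos: [0.5444, -0.0461, 0.2393]
tool_rot: [-180.0, -0.0, 97.0]
force: [0.4, 0.2, -1.9]
grip_width: 0.05
grasp_force: 20.0
time_s: 7.25
tool_pos: [0.5823, 0.1299, 0.062]
tool_rot: [-179.7, 0.0, 90.0]
force: [-0.4, 0.3, -2.1]
grip_width: 0.0499
grasp_force: 20.0
```

View pics/c2.png

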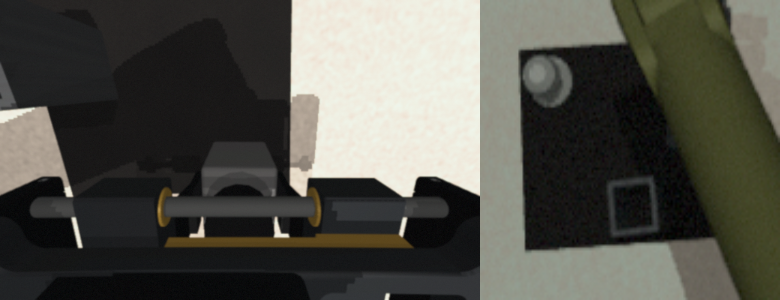

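```bash
python3 -m creep '0 0 -0.012 0 0.03;0 0 -0.006 0 0.03;0 0 -0.002 0 0.03;0 0 0 0 0.03' 20; python3 -m creep '0 0 0 0 0.03;0 0 0 0 0.03;0 0.008 0.002 0 0.03;0 0.008 0.002 0 0.03;0 0.0085 0 0 0.03;0 0.0085 0 0 0.03' 4;python3 - <<'E'
from h import *
save('wrist','w3'); cv2.imwrite('pics/c3.png',cv2.resize(cv2.imread('pics/w3.png')[100:340,180:500],(640,480)))
E
```

```text
time_s: 7.85
tool_pos: [0.5849, 0.1306, 0.0451]
tool_rot: [180.0, -0.0, 90.0]
force: [0.3, -0.1, -1.0]
grip_width: 0.0499
grasp_force: 20.0
time_s: 8.6
tool_pos: [0.5845, 0.1645, 0.0488]
tool_rot: [-180.0, -0.0, 90.1]
force: [-0.6, -0.4, -2.7]
grip_width: 0.0503
grasp_force: 4.0
```

View pics/c3.png

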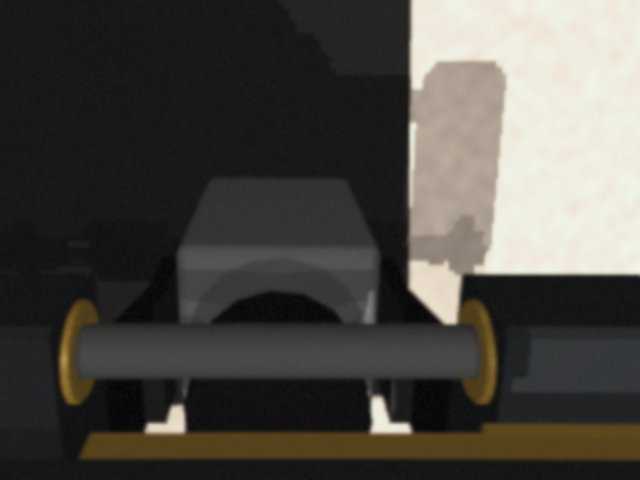

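```bash
python3 -m creep '0 -0.02 0.002 0 0.03;0 -0.015 0 0 0.03;0 0 -0.005 0 0.03;0 0 -0.003 0 0.03;0 0 0 0 0.03' 8; python3 -m creep '0 0.004 -0.001 0 0.03;0 0.004 0 0 0.03;0 0.004 0.000 0 0.03;0 0.004 0 0 0.03;0 0 0 0 0.03' 5
```

```text
time_s: 9.28
tool_pos: [0.5855, 0.1273, 0.0438]
tool_rot: [179.9, 0.1, 90.0]
force: [0.8, -1.1, 0.8]
grip_width: 0.0497
grasp_force: 8.0
time_s: 9.9
tool_pos: [0.5856, 0.1452, 0.0428]
tool_rot: [179.9, -0.0, 90.0]
force: [0.5, -1.2, 6.0]
grip_width: 0.0502
grasp_force: 5.0
```

```bash
python3 -m creep '0 0.0085 0 0 0.03;0 0.0085 0 0 0.03;0 0.008 -0.001 0 0.03;0 0.008 -0.001 0 0.03;0 0 0 0 0.03' 4;python3 - <<'E'
from h import *
save('wrist','w4');a=save('scene','s4');p=proj('scene',np.array([.585,.17,.05])).astype(int);print(p)
cv2.imwrite('pics/c4.png',np.hstack([cv2.resize(cv2.imread('pics/w4.png')[100:340,180:500],(400,300)),cv2.resize(a[p[1]-45:p[1]+45,p[0]-60:p[0]+60,::-1],(400,300))]))
E
```

```text
time_s: 10.52
tool_pos: [0.5837, 0.1792, 0.0393]
tool_rot: [-179.9, -0.1, 90.1]
force: [-0.4, -0.8, -1.4]
grip_width: 0.0498
grasp_force: 4.0
[385 197]
```

View pics/c4.png

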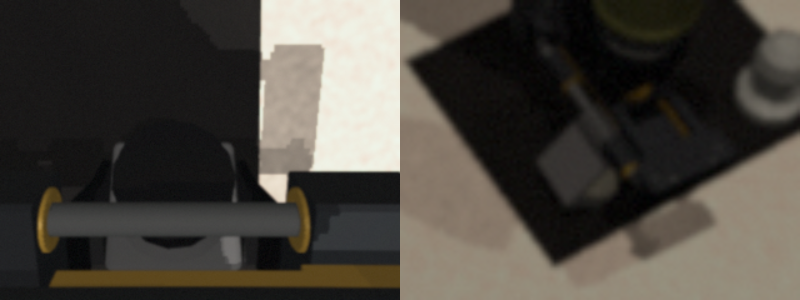

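```bash
python3 -m creep '0 0.006 -0.004 0 0.03;0 0.006 -0.005 0 0.03;0 0.005 -0.006 0 0.03;0 0.004 -0.006 0 0.03;0 0.003 -0.005 0 0.03;0 0.002 -0.004 0 0.03;0 0 0 0 0.03;0 0 0 0 0.03' 4;python3 - <<'E'
from h import *
save('wrist','w5');a=save('scene','s5');p=proj('scene',np.array([.585,.17,.05])).astype(int)
cv2.imwrite('pics/c5.png',np.hstack([cv2.resize(cv2.imread('pics/w5.png')[100:340,180:500],(400,300)),cv2.resize(a[p[1]-45:p[1]+45,p[0]-60:p[0]+60,::-1],(400,300))]))
E
```

```text
time_s: 11.62
tool_pos: [0.5848, 0.2019, 0.0093]
tool_rot: [-180.0, 0.1, 90.0]
force: [-0.2, 1.0, -1.9]
grip_width: 0.0502
grasp_force: 4.0
```

View pics/c5.png

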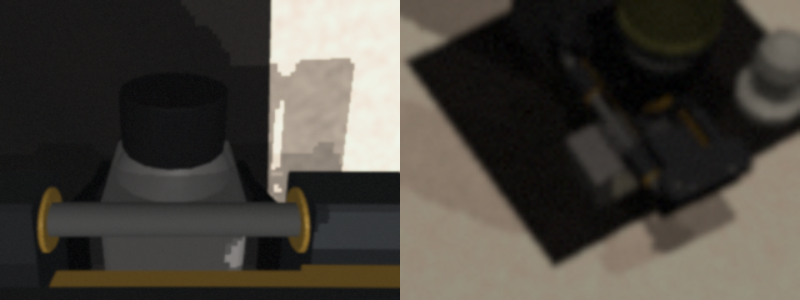

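```bash
python3 -m creep '0 0 0 0 0.087;0 0 0 0 0.087;0 0 0 0 0.087;0 -0.014 0 0 0.087;0 -0.014 0 0 0.087;0 -0.014 0 0 0.087;0 0 0 0 0.087';python3 - <<'E'
from h import *
np.set_printoptions(precision=4,suppress=True)
save('wrist','w6')
for n in('bottle','bottle_cap'):
  for d in finder.tip_of(n,'wrist')[:3]: print(n,d['p'],d['xy'],atz('wrist',d['xy'],0.029))
for d in finder.masks_of('bottle','wrist')[:2]:
  m=d['mask'];ys,xs=np.nonzero(m);print(d['p'],xs.min(),xs.max(),ys.min(),ys.max())
  c=cv2.minAreaRect(np.c_[xs,ys].astype(np.float32));print(c)
  t=ys.min(); print('captop mid',[atz('wrist',((xs[ys<t+4]).mean(),t),z) for z in(.01,.048)])
print('cap uv expected',proj('wrist',np.array([.585,.246,.029])))
E
```

```text
time_s: 12.6
tool_pos: [0.5851, 0.1588, 0.0097]
tool_rot: [180.0, 0.1, 89.8]
force: [0.3, -0.9, -0.1]
grip_width: 0.0868
grasp_force: 0.0
bottle 0.82 [319.1, 264.0] [0.585  0.1586 0.029 ]
bottle_cap 0.68 [317.3, 54.1] [0.5841 0.2622 0.029 ]
0.59 256 378 45 262
((316.93414306640625, 153.29470825195312), (122.20802307128906, 216.6223907470703), 0.6510604023933411)
captop mid [array([0.584, 0.27 , 0.01 ]), array([0.5842, 0.2621, 0.048 ])]
cap uv expected [319.5086  93.7805]
```

```bash
python3 -m creep '0 0.008 0 0 0.087;0 0.009 0 0 0.087;0 0 0 0 0.03;0 0 0 0 0.03;0 0 0 0 0.03;0 0 0 0 0.03;0 0 0 0 0.03' 4; python3 -m creep '0 0 0.008 0 0.03;0 0.002 0.012 0 0.03;0 0.004 0.012 0 0.03;0 0.006 0.012 0 0.03;0 0.01 0.01 0 0.03;0 0.01 0.01 0 0.03;0 0 0 0 0.03' ;python3 - <<'E'
from h import *
np.set_printoptions(precision=4,suppress=True)
o=get_obs();print(o['tool_pos'],o['force'],o['wrist_torque'])
for c in('wrist','scene'):
 cams.read_camera(c)
 for n in('bottle','bottle_cap'):
  for d in finder.tip_of(n,c)[:2]: print(c,n,d['p'],d['xy'])
for d in finder.masks_of('bottle','wrist')[:2]:
  m=d['mask'];ys,xs=np.nonzero(m);print(d['p'],xs.min(),xs.max(),ys.min(),ys.max())
E
```

```text
time_s: 13.68
tool_pos: [0.5847, 0.1782, 0.0099]
tool_rot: [180.0, 0.0, 90.0]
force: [-0.1, -0.1, -0.6]
grip_width: 0.05
grasp_force: 4.0
time_s: 14.55
tool_pos: [0.5848, 0.2127, 0.075]
tool_rot: [179.9, -0.1, 90.2]
force: [0.1, -0.5, -2.3]
grip_width: 0.05
grasp_force: 4.0
[0.5848 0.2127 0.075 ] [ 0.13   -0.4589 -2.2829] [-0.1161 -0.1241  0.0194]
wrist bottle 0.73 [317.8, 297.1]
wrist bottle_cap 0.66 [321.7, 100.2]
scene bottle 0.64 [392.5, 185.1]
scene bottle 0.62 [263.0, 279.8]
scene bottle_cap 0.81 [424.5, 171.8]
scene bottle_cap 0.72 [260.6, 261.8]
0.89 260 377 99 316
```

```bash
cat >> h.py <<'E'
def tilt(L=.086,side=1,show=True):
    "angle of bottle axis (grasp->cap) below horizontal, in plane y-z, by camera"
    for c in('wrist','scene'):
        o=get_obs(); g=np.array(o['tool_pos'])+[0,0,.019]
        K=cams.calibration(c); cams.read_camera(c)
        D=[d for d in finder.tip_of('bottle_cap',c)]
        for d in D[:3]:
            F=np.arange(-100,190,2); P=[proj(c,g+L*np.array([0,side*np.cos(np.radians(f)),-np.sin(np.radians(f))]),K) for f in F]
            e=np.linalg.norm(np.array(P)-d['xy'],axis=1); i=e.argmin(); print(c,round(d['p'],2),np.round(d['xy']),'phi',F[i],'err px',round(e[i],1), 'others',F[e<e[i]+4])
E
python3 - <<'E'
from h import *
tilt()
E
```

```text
wrist 0.95 [319. 100.] phi 16 err px 1.3 others [-24 -22 -20  12  14  16  18  20]
scene 0.62 [261. 263.] phi 160 err px 128.1 others [132 134 136 138 140 142 144 146 148 150 152 154 156 158 160 162 164 166
 168 170 172 174 176 178 180 182 184 186 188]
scene 0.5 [422. 174.] phi 14 err px 2.7 others [-4 -2  0  2  4  6  8 10 12 14 16 18 20 22 24 26]
scene 0.43 [247. 240.] phi 164 err px 132.3 others [136 138 140 142 144 146 148 150 152 154 156 158 160 162 164 166 168 170
 172 174 176 178 180 182 184 186 188]
```

```bash
python3 -m creep '0 0 0.02 0 0.03;0 0 0.02 0 0.03;0 0 0 0 0.03;0 0 0 0 0.03' 3; python3 - <<'E'
from h import *
print(get_obs()['wrist_torque']);tilt()
E
```

```text
time_s: 15.6
tool_pos: [0.5847, 0.2104, 0.1142]
tool_rot: [180.0, 0.0, 90.0]
force: [0.4, -0.3, -2.2]
grip_width: 0.0498
grasp_force: 3.0
[-0.04838164 -0.09694113  0.02029856]
wrist 0.77 [320.  99.] phi 16 err px 1.4 others [-24 -22 -20 -18  10  12  14  16  18  20]
scene 0.65 [257. 263.] phi 160 err px 136.7 others [132 134 136 138 140 142 144 146 148 150 152 154 156 158 160 162 164 166
 168 170 172 174 176 178 180 182 184 186]
scene 0.63 [426. 165.] phi 12 err px 2.4 others [-4 -2  0  2  4  6  8 10 12 14 16 18 20 22 24]
```

```bash
python3 -m creep '0 0 0.03 0 0.03;0 0 0.02 0 0.03;0 0 -0.03 0 0.03;0 0 -0.03 0 0.03;0 0 0.06 0 0.03;0 0 0.02 0 0.03;0 0 0 0 0.03' 3; python3 - <<'E'
from h import *
print(get_obs()['wrist_torque']);tilt()
E
```

```text
time_s: 16.68
tool_pos: [0.5859, 0.2113, 0.186]
tool_rot: [179.8, -0.1, 90.0]
force: [-0.6, -0.4, -1.8]
grip_width: 0.0499
grasp_force: 3.0
[-0.01930452 -0.13425848  0.00062408]
scene 0.98 [397. 180.] phi 100 err px 0.4 others [ 92  94  96  98 100 102 104 106 108]
scene 0.88 [257. 262.] phi 156 err px 147.5 others [130 132 134 136 138 140 142 144 146 148 150 152 154 156 158 160 162 164
 166 168 170 172 174 176 178 180 182]
scene 0.5 [404. 156.] phi 62 err px 17.5 others [-100  -98  -96  -94  -92   40   42   44   46   48   50   52   54   56
   58   60   62   64   66   68   70   72   74   76   78   80   82   84
   86]
```

```bash
python3 -m creep '-0.005 -0.005 -0.04 0 0.03;-0.005 -0.005 -0.04 0 0.03;0 0 -0.02 0 0.03;0 0 -0.01 0 0.03;0 0 -0.005 0 0.03;0 0 -0.003 0 0.03;0 0 0 0 0.03' 3;  python3 -c "
from h import *
tilt()"
```

```text
time_s: 17.75
tool_pos: [0.5748, 0.2012, 0.0668]
tool_rot: [180.0, -0.0, 90.0]
force: [-3.8, 0.3, 4.7]
grip_width: 0.0508
grasp_force: 3.1
scene 0.94 [387. 198.] phi 96 err px 2.5 others [ 86  88  90  92  94  96  98 100 102 104 106 108 110]
scene 0.74 [256. 262.] phi 160 err px 128.2 others [132 134 136 138 140 142 144 146 148 150 152 154 156 158 160 162 164 166
 168 170 172 174 176 178 180 182 184 186 188]
```

```bash
python3 -m creep '0 0 0 0 0.055;0 0 0 0 0.087;0 0 0 0 0.087;0 0 0 0 0.087;0 0 0.03 0 0.087;0 0 0.03 0 0.087;0 0 0.04 0 0.087;0 0 0 0 0.087'; python3 -m creep '0 0 0 0 0.087;0 0 0 0 0.087;0 0 0 0 0.087;0 0 0 0 0.087;0 0 0 0 0.087;0 0 0 0 0.087;0 0 0 0 0.087;0 0 0 0 0.087'; python3 - <<'E'
from h import *
np.set_printoptions(precision=4,suppress=True)
a=save('wrist','w7');b=save('scene','s7')
p=proj('scene',np.array([.575,.2,.05])).astype(int)
cv2.imwrite('pics/c7.png',np.hstack([cv2.resize(a,(480,300))[:,:,::-1],cv2.resize(b[p[1]-45:p[1]+45,p[0]-48:p[0]+48,::-1],(320,300))]))
for d in finder.masks_of('bottle','wrist')[:2]:
  m=d['mask'].astype(np.uint8);print(d['p'],d['xy'],cv2.minAreaRect(cv2.findNonZero(m)))
for z in(.108,.004):
  for d in finder.tip_of('bottle','wrist')[:2]: print(z,d['p'],d['xy'],atz('wrist',d['xy'],z))
E
```

```text
time_s: 18.95
tool_pos: [0.5768, 0.2016, 0.1695]
tool_rot: [179.6, -0.1, 90.0]
force: [-0.3, 0.4, -0.1]
grip_width: 0.0867
grasp_force: 0.0
time_s: 19.95
tool_pos: [0.5747, 0.2005, 0.1659]
tool_rot: [180.0, 0.0, 90.0]
force: [0.1, -0.3, 0.2]
grip_width: 0.0866
grasp_force: 0.0
0.92 [313.9, 206.6] ((315.5, 209.0), (74.0, 63.0), 90.0)
0.22 [324.0, 32.1] ((326.0, 34.5), (69.0, 62.0), 90.0)
0.108 0.82 [313.5, 218.4] [0.5706 0.1963 0.108 ]
0.004 0.82 [313.5, 218.4] [0.5686 0.1592 0.004 ]
```

View pics/c7.png

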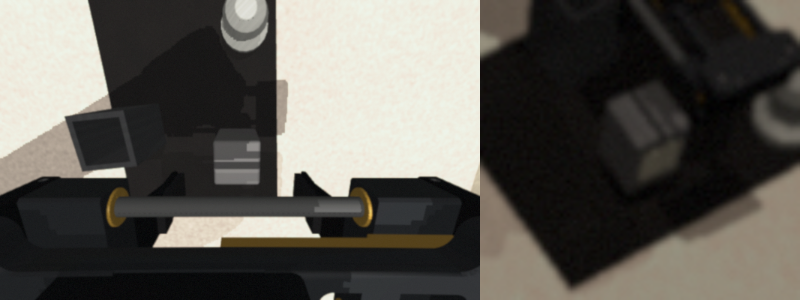

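```bash
python3 -m creep '0 0 0 0 0.087;0 0 0 0 0.087;0 0 0 0 0.087;0 0 0 0 0.087;0 0 0 0 0.087;0 0 0 0 0.087'; python3 -m creep '-0.003 -0.004 -0.03 0 0.087;0 0 -0.04 0 0.087;0 0 -0.03 0 0.087;0 0 -0.0165 0 0.087;0 0 0 0 0.087'; python3 -m creep '0 0 0 0 0.03;0 0 0 0 0.03;0 0 0 0 0.03;0 0 0 0 0.03;0 0 0 0 0.03;0 0 0.01 0 0.03;0 0 0.01 0 0.03' 15; python3 -m creep '0 0.025 0 0 0.03;0 0.025 0 0 0.03;0 0 -0.01 0 0.03;0 0 -0.008 0 0.03;0 0 -0.004 0 0.03;0 0 -0.002 0 0.03;0 0 0 0 0.03;0 0 0 0 0.03' 8
```

```text
time_s: 20.95
tool_pos: [0.5746, 0.2005, 0.1658]
tool_rot: [180.0, 0.0, 90.0]
force: [0.7, 0.3, 0.2]
grip_width: 0.0869
grasp_force: 0.0
time_s: 21.58
tool_pos: [0.571, 0.1964, 0.0486]
tool_rot: [-179.9, 0.0, 90.0]
force: [-0.5, -0.6, 0.8]
grip_width: 0.0872
grasp_force: 0.0
time_s: 22.45
tool_pos: [0.5714, 0.1965, 0.0698]
tool_rot: [-180.0, 0.0, 90.0]
force: [-0.9, 0.2, -1.3]
grip_width: 0.0499
grasp_force: 15.0
time_s: 23.45
tool_pos: [0.5716, 0.2455, 0.0468]
tool_rot: [-180.0, 0.1, 89.9]
force: [-3.2, -1.1, 8.8]
grip_width: 0.05
grasp_force: 8.0
```

```bash
python3 -m creep '0 -0.005 0 0 0.03;0 -0.006 0 0 0.03;0 -0.006 0 0 0.03;0 -0.008 -0.001 0 0.03;0 -0.008 -0.001 0 0.03;0 -0.008 -0.003 0 0.03' 5; python3 -c "
from h import *
tilt(.064)"
```

```text
time_s: 24.2
tool_pos: [0.572, 0.2043, 0.0402]
tool_rot: [180.0, 0.0, 90.0]
force: [-0.2, -0.2, 1.2]
grip_width: 0.0498
grasp_force: 5.0
scene 0.96 [259. 263.] phi 160 err px 131.5 others [128 130 132 134 136 138 140 142 144 146 148 150 152 154 156 158 160 162
 164 166 168 170 172 174 176 178 180 182 184 186 188]
```

```bash
python3 -m creep '0 -0.007 -0.004 0 0.03;0 -0.006 -0.005 0 0.03;0 -0.006 -0.006 0 0.03;0 -0.003 -0.005 0 0.03;0 0 0 0 0.03' 4; python3 -c "
from h import *
tilt(.064)
print([ (d['p'],d['xy']) for d in finder.tip_of('bottle','wrist')[:2]]) if 0 else None"
```

```text
time_s: 25.02
tool_pos: [0.5714, 0.1825, 0.0195]
tool_rot: [-179.9, 0.0, 90.0]
force: [-0.6, 0.3, -1.0]
grip_width: 0.0499
grasp_force: 4.0
wrist 0.95 [321. 151.] phi 32 err px 3.0 others [-22 -20 -18 -16 -14  24  26  28  30  32  34  36  38]
scene 0.77 [404. 192.] phi 26 err px 1.2 others [10 12 14 16 18 20 22 24 26 28 30 32 34 36 38 40]
scene 0.63 [258. 262.] phi 162 err px 122.3 others [128 130 132 134 136 138 140 142 144 146 148 150 152 154 156 158 160 162
 164 166 168 170 172 174 176 178 180 182 184 186 188]
```

```bash
python3 -m creep '0 -0.004 -0.005 0 0.03;0 -0.002 -0.004 0 0.03;0 0 -0.001 0 0.03;0 0 0 0 0.087;0 0 0 0 0.087;0 0 0 0 0.087;0 -0.02 0 0 0.087;0 0 0 0 0.087' 4;python3 - <<'E'
from h import *
np.set_printoptions(precision=4,suppress=True)
for k in range(2):
 for c in('wrist','scene'):
  cams.read_camera(c)
  for n in('bottle','bottle_cap'):
   for d in finder.tip_of(n,c)[:3]: print(c,n,d['p'],d['xy'],atz(c,d['xy'],0.029))
for d in finder.masks_of('bottle','wrist')[:1]:
  m=d['mask'];ys,xs=np.nonzero(m);t=ys.min(); print(xs.min(),xs.max(),cv2.minAreaRect(cv2.findNonZero(m.astype(np.uint8))),'captop',[atz('wrist',((xs[ys<t+4]).mean(),t),z) for z in(.01,.048)])
E
```

```text
time_s: 26.22
tool_pos: [0.572, 0.154, 0.0101]
tool_rot: [-180.0, 0.1, 89.8]
force: [-0.5, 0.2, 0.0]
grip_width: 0.0851
grasp_force: 0.0
wrist bottle 0.68 [317.1, 307.7] [0.571  0.1262 0.029 ]
wrist bottle_cap 0.87 [319.0, 116.3] [0.5721 0.2311 0.029 ]
scene bottle 0.86 [366.8, 201.8] [0.5639 0.125  0.029 ]
scene bottle_cap 0.9 [396.8, 189.2] [0.567  0.2213 0.029 ]
scene bottle_cap 0.9 [257.1, 259.1] [ 0.5832 -0.2127  0.029 ]
wrist bottle 0.67 [315.6, 312.0] [0.5699 0.1248 0.029 ]
wrist bottle_cap 0.93 [319.0, 125.8] [0.5718 0.2274 0.029 ]
scene bottle 0.7 [264.0, 280.0] [ 0.6435 -0.2194  0.029 ]
scene bottle 0.68 [366.1, 201.9] [0.5633 0.1231 0.029 ]
scene bottle_cap 0.74 [258.8, 260.1] [ 0.5878 -0.2099  0.029 ]
scene bottle_cap 0.6 [397.9, 192.9] [0.5789 0.2173 0.029 ]
262 376 ((319.12274169921875, 225.52801513671875), (202.32485961914062, 113.67198181152344), 87.22083282470703) captop [array([0.5738, 0.2275, 0.01  ]), array([0.5733, 0.2285, 0.048 ])]
```

```bash
python3 -m creep '0 0.016 0 0 0.087;0 0.016 0 0 0.087;0 0 0 0 0.03;0 0 0 0 0.03;0 0 0 0 0.03;0 0 0 0 0.03;0 0 0 0 0.03' 4; python3 -m creep '0 0 0.02 0 0.03;0 0 0.03 0 0.03;0 0 0.05 0 0.03;0 0 0.05 0 0.03;0 0 -0.03 0 0.03;0 0 -0.03 0 0.03;0 0 0.06 0 0.03;0 0 0.02 0 0.03' 3; python3 -m creep '0 0 0 0 0.03'; python3 -c "
from h import *
tilt(.042)"
```

```text
time_s: 27.75
tool_pos: [0.5718, 0.189, 0.0104]
tool_rot: [180.0, 0.0, 90.0]
force: [-0.6, -0.2, -0.4]
grip_width: 0.05
grasp_force: 4.0
time_s: 28.75
tool_pos: [0.573, 0.191, 0.1846]
tool_rot: [179.7, -0.1, 90.1]
force: [0.2, 0.0, -1.3]
grip_width: 0.0499
grasp_force: 3.0
time_s: 28.88
tool_pos: [0.5729, 0.1903, 0.1831]
tool_rot: [179.7, -0.0, 90.0]
force: [-0.1, 0.5, -2.2]
grip_width: 0.05
grasp_force: 3.0
wrist 0.96 [320. 302.] phi -86 err px 1.1 others [-88 -86 -84 152 154 156 158 160]
scene 0.86 [258. 261.] phi 154 err px 155.2 others [116 118 120 122 124 126 128 130 132 134 136 138 140 142 144 146 148 150
 152 154 156 158 160 162 164 166 168 170 172 174 176 178 180 182 184 186
 188]
scene 0.83 [392. 157.] phi -100 err px 8.9 others [-100  -98  -96  -94  -92  -90  -88  -86   54   56   58   60   62   64
   66   68   70   72   74   76   78   80   82   84   86   88   90   92
   94   96   98  100  102  104  178  180  182  184  186  188]
scene 0.19 [388. 177.] phi 118 err px 7.3 others [ 88  90  92  94  96  98 100 102 104 106 108 110 112 114 116 118 120 122
 124 126 128 130 132 134 136 138 140 142 144 146 148 150 152 154 156 158]
```

```bash
python3 -m creep '0 0 -0.05 0 0.03;0 0 -0.05 0 0.03;0 0 -0.022 0 0.03;0 0 -0.01 0 0.03;0 0 -0.005 0 0.03;0 0 -0.002 0 0.03;0 0 0 0 0.03' 3; python3 -m creep '0 0 0 0 0.055;0 0 0 0 0.06;0 0 0 0 0.06;0 0 0.002 0 0.06;0 0 0 0 0.06' 3;  python3 -m creep '0 0 0 0 0.03;0 0 0 0 0.03;0 0 0 0 0.03;0 0 0 0 0.03;0 0 0.02 0 0.03;0 0 0 0 0.03;0 0 0 0 0.03' 20; python3 -c "
from h import *
tilt(.042)"
```

```text
time_s: 29.95
tool_pos: [0.5725, 0.1898, 0.0423]
tool_rot: [179.9, -0.0, 90.0]
force: [-2.7, 1.2, 3.1]
grip_width: 0.0498
grasp_force: 3.0
time_s: 30.58
tool_pos: [0.5719, 0.1896, 0.0436]
tool_rot: [180.0, -0.0, 90.0]
force: [0.6, -0.3, 0.1]
grip_width: 0.0601
grasp_force: 0.0
time_s: 31.45
tool_pos: [0.5716, 0.1894, 0.0636]
tool_rot: [180.0, 0.0, 90.0]
force: [-0.4, -0.7, -3.3]
grip_width: 0.0497
grasp_force: 20.0
wrist 0.81 [322. 303.] phi 156 err px 3.9 others [-90 -88 -86 -84 152 154 156 158 160 162]
scene 0.86 [257. 260.] phi 160 err px 138.2 others [118 120 122 124 126 128 130 132 134 136 138 140 142 144 146 148 150 152
 154 156 158 160 162 164 166 168 170 172 174 176 178 180 182 184 186 188]
scene 0.69 [392. 172.] phi -86 err px 2.9 others [-100  -98  -96  -94  -92  -90  -88  -86  -84  -82  -80  -78  -76  -74
  -72  -70  -68  -66  -64  -62  -60]
```

```bash
python3 -m creep '0 0 0.04 0 0.03;0 0 0.05 0 0.03;0 0 0.05 0 0.03;0 0 0.036 0 0.03;-0.005 -0.03 0 0 0.03;-0.006 -0.045 0 1 0.03;-0.007 -0.045 0 1 0.03;-0.007 -0.045 0 1 0.03' 20; python3 -m creep '-0.008 -0.048 0 1 0.03;-0.008 -0.048 0 1 0.03;-0.008 -0.048 0 1 0.03;-0.007 -0.048 0 1 0.03;-0.006 -0.045 0 0 0.03;0 0 0 0 0.03;0 0 0 0 0.03'
```

```text
time_s: 32.65
tool_pos: [0.5461, 0.0232, 0.2391]
tool_rot: [-180.0, 0.0, 93.1]
force: [-0.0, -0.2, -1.5]
grip_width: 0.0503
grasp_force: 20.0
time_s: 33.52
tool_pos: [0.5097, -0.2116, 0.239]
tool_rot: [-180.0, -0.1, 97.0]
force: [0.5, -0.4, -2.2]
grip_width: 0.05
grasp_force: 20.0
```

```bash
python3 -m creep '0 -0.001 -0.05 0 0.03;0 0 -0.05 0 0.03;0 0 -0.05 0 0.03;0 0 -0.025 0 0.03;0 0 -0.012 0 0.03;0 0 -0.005 0 0.03;0 0 -0.002 0 0.03;0 0 0 0 0.03'
```

```text
time_s: 34.52
tool_pos: [0.5104, -0.2137, 0.0464]
tool_rot: [179.9, 0.1, 97.0]
force: [0.0, 0.0, -1.0]
grip_width: 0.0496
grasp_force: 20.0
```

```bash
python3 -m creep '0 0 -0.001 0 0.03;0 0 -0.001 0 0.03;0 0 0 0 0.03'; python3 -m creep '0 0 0 0 0.054;0 0 0 0 0.06;0 0 0 0 0.087;0 0 0 0 0.087;0 0 0 0 0.087' 3;python3 -m creep '0 0 0.02 0 0.087;0 0 0.04 0 0.087;0 0 0.04 0 0.087;0 0 0.04 0 0.087;0 0 0.04 0 0.087;0 0 0 0 0.087;0 0 0 0 0.087'; python3 - <<'E'
from h import *
np.set_printoptions(precision=3,suppress=True)
save('wrist','w9')
for d in finder.tip_of('bottle_cap','wrist')[:3]: print('cap',d['p'],d['xy'],atz('wrist',d['xy'],.108))
for c in('scene','top'):
    save(c,c+'9')
    for n in('bottle','round_can','tall_bottle','tube','ball','bottle_cap'):
        for d in finder.tip_of(n,c)[:2]: print(c,n,round(d['p'],2),np.round(d['xy']),atz(c,d['xy'],.108 if 'cap' in n else 0.004))
E
```

```text
time_s: 34.9
tool_pos: [0.5096, -0.2135, 0.0434]
tool_rot: [180.0, 0.0, 97.0]
force: [0.3, 0.8, -2.5]
grip_width: 0.0496
grasp_force: 20.0
time_s: 35.52
tool_pos: [0.5097, -0.2135, 0.0434]
tool_rot: [180.0, 0.0, 97.0]
force: [-0.3, -0.3, 0.1]
grip_width: 0.0816
grasp_force: 0.0
time_s: 36.4
tool_pos: [0.5095, -0.2134, 0.2239]
tool_rot: [180.0, 0.0, 97.0]
force: [0.0, -0.2, -0.2]
grip_width: 0.0871
grasp_force: 0.0
cap 0.61 [321.8, 186.9] [ 0.511 -0.205  0.108]
cap 0.61 [433.4, 208.2] [ 0.623 -0.213  0.108]
scene bottle 0.93 [249. 236.] [ 0.5   -0.205  0.004]
scene bottle 0.61 [264. 280.] [ 0.635 -0.218  0.004]
scene round_can 0.64 [209. 257.] [ 0.508 -0.322  0.004]
scene tall_bottle 0.67 [285. 221.] [ 0.501 -0.098  0.004]
scene tube 0.62 [368. 162.] [0.433 0.209 0.004]
scene ball 0.61 [436. 182.] [0.585 0.348 0.004]
scene bottle_cap 0.85 [242. 224.] [ 0.515 -0.214  0.108]
scene bottle_cap 0.8 [259. 264.] [ 0.632 -0.218  0.108]
top bottle 0.85 [382. 203.] [ 0.518 -0.212  0.004]
top bottle 0.46 [383. 167.] [ 0.627 -0.216  0.004]
top tall_bottle 0.78 [346. 207.] [ 0.507 -0.105  0.004]
top tube 0.85 [238. 230.] [0.44  0.216 0.004]
top tube 0.17 [388. 203.] [ 0.52  -0.23   0.004]
top ball 0.93 [193. 186.] [0.571 0.351 0.004]
top bottle_cap 0.56 [388. 203.] [ 0.511 -0.211  0.108]
top bottle_cap 0.56 [388. 163.] [ 0.622 -0.213  0.108]
```

```bash
python3 -c "
from cell import ticket
print(ticket.sign_off())"
```

```text
the job is handed in; nothing more can be done
None
```

The bottle stood upside down on its cap on the mat, released, for over two seconds; it is now back upright in the middle bay, the others read where they began, and the job was handed in at about 37 s.

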